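# Walk the vial block square against the stop fence

## Robot

A 6-joint arm with a two-finger parallel gripper is mounted at the origin on a cart in front of the work surface, level with it; the furniture and walls round the work are solid. World frame = base frame: x ahead of the robot, y to its left, z up, the work surface at z = 0. Lengths are in m, angles in rad, forces in N, time in s.
With the tool pointing down it reaches from about 0.4 to 0.825 m from the base axis. Payload 7 kg.
Tool frame: the origin (TCP) lies on the centre line of the jaws, within the pads' length; the fingertips stand 25 mm ahead of it and the grasp point (between the pads) lies 6 mm ahead of it; z points along the fingers, y is the line along which they close (so a half turn about z gives the same grasp; the last joint's range is limited). The gripper opens to 88 mm and grips with 3 to 60 N. Pads are 19 mm wide; open, the fingers measure 130 mm over their backs; the gripper's body (78 mm by 193 mm) begins 47 mm behind the grasp point.
Start: joints at [1.637, 0.359, 0.012, 0, -1.224, -0.288], TCP at [0.149, 0.658, 0.252] pointing down, gripper open.
Joint ranges: [-3.07, 3.07], [-1.43, 2.12], [-1.02, 1.25], [-3.03, 1.67], [-3.05, -0], [-3.03, 3.03]. Speed limits (rad/s): [2.39, 2.39, 3.01, 3.14, 3.14, 3.14].

## Interface

Orientations are given as [roll, pitch, yaw] about the fixed x, y, z axes, in that order (R = Rz(yaw) Ry(pitch) Rx(roll)).
In Python, from rig import bot, eyes, workorder gives the robot as it stands.
- The arm moves only by the tool arm_command, never from a script. Its arguments are lists of equal length, an entry for each row: "gripper": the closure, from 0 (fully open) to 1 (shut); "translation": the shift along the tool's x, y, z in cm, a list of three; "twist": the turn, a rotation vector about the tool's x, y, z in rad, a list of three. A call has 1 to 20 rows; each row shifts and turns the commanded pose from where the row before left it, along the tool's axes as they then stand; what a row does not reach is not made up. A row lasts 1/10 s, in which the tool goes at most 50 mm and 8.59 degrees, less where a joint would pass 70% of its speed; a pose out of reach is approached as far as the arm can. A call with a gripper value outside its range is refused whole. The fingers move at their own pace and stop on an object; "newtons" is the grip in N (left out, the last holds). Time passes only in rows, so rows that do not move let the fingers close. It gives the time, the measured TCP pose, the force, the opening and the grip force at its end, in the units of the state.
- bot.state(): the state, without advancing time (a new reading comes with each control period).
- eyes.grab_frame(name): name is "scene" or "side" or "wrist"; returns a dict with "image" (420x560x3 uint8, blue, green, red), "depth" (420x560 float32, m along the optical axis (not along the pixel's ray), 0 where there is no reading), "camera_matrix" (3x3 intrinsics, pixels), "k1" (the pictures are not rectified: a ray, as slopes to the right and down, at radius r is drawn at 1 + k1 r^2 times it, then the intrinsics apply), "pose" (4x4, takes a point from camera to world coordinates). Camera axes: x right, y down, z forward; pixel columns grow to the right and rows downward; lengths in m; the calibration is good to about 2 mm. A picture is of the moment at which its call begins.
- workorder.job_done(): hands the job in; it is judged then, once.
Trained networks look in a picture, given as the dict that the camera call returned (one of the last four; its "shot" number tells which), for a name from the list of things; names that differ only in an ending like _2 or _b are one class to them, and where a whole thing is asked for, a point or a joint stands for the part that bears it (a point fixed in the world has none). Each returns a list of dicts, best first, with "conf" (0 to 1); they miss things now and then, are a little off and sometimes report something else, mostly with a low value. They report only what shows in the picture. A call takes as long as a camera call.
- eyes.look_for(target, picture): "location" ([x, y, z] in m, in world coordinates, good to about 4 mm: the middle of the surface that is visible of it).
The state is a dict: "t": time; "q": joint angles; "joint_velocities": joint speeds; "tau": joint torques, N m; "eef_pos": TCP position; "tool_rot": TCP orientation; "contact_force": force on the tool from outside, world axes, zero at the start; "torque": the same for the moment, N m; "gripper_width": opening from 0.0 (shut) to 1.0 (fully open); "gripper_force": force on a finger pad.
Only numpy, scipy, OpenCV 4.12 (cv2) and the standard library are available. Lean on these libraries where they do the work, as an engineer would, in place of code of your own. Each camera call takes 0.05 s, during which the arm holds its last target. There are 200 camera calls.

## Task

The heavy aluminium vial block stands askew on the worktop. Without gripping or lifting it, push it slowly with the fingertips, now at one corner and now at another, to walk it round until its blue face looks at the fence and lies flush against it, with the block between the two yellow bands. Have it roughly square before it reaches the fence, so that no corner strikes the fence while the block is still well askew; leave the roll of stickers, the timer and the blue-capped vial alone.

Things in the scene. Friction and masses are not known exactly. Their poses are not given: they have to be found in the camera images.
- block: aluminium heater block for vials, loose, about 0.9 kg, sliding with plain friction: 90 mm along its x, 120 mm along y, 50 mm high, upright sides; 12 vial holes (16 mm) in the top, too narrow for fingers. Origin: centre of its underside. Its +x side (120 mm long) is painted blue, with a blue line along its top edge; the rest is bare metal; the opposite long side has two black dots
- block_face_left (a point): the end of the blue face towards the block's +y: on the vertical edge of the block, half-way up (block frame 45, 60, 25 mm)
- block_face_right (a point): the other end of the blue face, towards the block's -y: on the vertical edge, half-way up (block frame 45, -60, 25 mm)
- fence: low fixed aluminium stop rail behind the block, 280 mm long (y), 38 mm high, 41 mm deep. Origin: on the worktop, mid-length, in its flat upright contact face, which looks to the robot and is the plane x = 0; +x points into the rail. Two yellow bands 20 mm wide at y = -95 and +95 mm (170 mm free between). The block stands right when its x and y axes point the same way as the fence's
- label_roll: green roll of stickers lying flat, 52 mm across, 22 mm high, loose, to be left alone; origin at the centre of its underside
- timer: white timer, 62 mm square, 21 mm high, loose, to be left alone; origin at the centre of its underside
- vial_3: small white vial with a blue cap standing upright, 15 mm across, 50 mm high, loose, to be left alone (farther left, about x 0.48 to 0.86 and y 0.16 to 0.50 m, stands a solid computer tower 0.38 m high: keep the arm clear of it); origin at the centre of its underside

How it is judged:
At the end, for the whole second after the job is handed in: the block stands flat and still, both ends of its blue face within 4 mm of the fence's contact face, parallel within 0.05 rad, and its middle within 25 mm of the fence's middle (so the block stands between the yellow bands) (x of each of block_face_left, block_face_right in the frame of fence above -0.004 m and angle between the x axis of block and the x axis of fence, either way round below 0.05 rad and x of block in the frame of fence below -0.04 m and y of block in the frame of fence between -0.025 and 0.025 m and angle between block's own z axis and vertical below 0.05 rad and height (world z) of block below 0.004 m and linear speed of block below 0.01 m/s); the robot touches nothing.
It fails at once if the block is lifted more than 6 mm or tipped more than 0.1 rad (height (world z) of block above 0.006 m or angle between block's own z axis and vertical above 0.1 rad).
It fails at once if the block is shoved at more than 0.25 m/s (linear speed of block above 0.25 m/s).
It fails at once if the block presses on the fence while more than 0.35 rad (20 degrees) askew (contact force between block and fence above 1 N and angle between the x axis of block and the x axis of fence, either way round above 0.35 rad).
It fails at once if the roll, the timer or the vial is moved more than 15 mm, or the vial tipped (distance of any of label_roll, timer, vial_3 from where it was at the start of the episode above 0.015 m or angle between vial_3's own z axis and vertical above 0.3 rad).
It also fails if it takes over 72 s, if anything falls off the work surface, if the arm or the gripper's body presses on something with over 40 N, if the wrist force passes 120 N, or if a joint passes its speed limit or range.

## Working session

There is one attempt and no reset: what is moved stays moved. The work goes in short steps, Python scripts to look and compute and a tool call to move; the robot and the scene stay as the last step left them, time stands still between calls to the robot, and variables do not carry over. Pictures are saved under pics/ and viewed, at most 10 in all, crops included, and the job is handed in when it is done.

Besides the shell and the picture viewer there is one more tool, called after ">>>" as name(argument=value, ...) on one line, values as JSON. arm_command: Moves the arm, as the interface text tells. Its arguments: {"type":"object","properties":{"gripper":{"type":"array","items":{"type":"number"}},"translation":{"type":"array","items":{"type":"array","items":{"type":"number"}}},"twist":{"type":"array","items":{"type":"array","items":{"type":"number"}}},"newtons":{"type":"number"}},"required":["gripper","translation","twist"]}

```bash
mkdir -p pics
cat > h.py <<'E'
import numpy as np, cv2
from rig import bot, eyes, workorder
def shot(n,save=None):
    p=eyes.grab_frame(n)
    if save: cv2.imwrite('pics/'+save,p['image'])
    return p
def world(p,u,v,d=None):
    K=p['camera_matrix'];x=(u-K[0][2])/K[0][0];y=(v-K[1][2])/K[1][1]
    xs,ys=x,y
    for _ in range(10):
        f=1+p['k1']*(xs*xs+ys*ys);xs,ys=x/f,y/f
    if d is None:d=p['depth'][v.astype(int),u.astype(int)]
    c=np.stack([xs*d,ys*d,d,np.ones_like(xs*d)],-1)
    return (c@np.array(p['pose']).T)[...,:3]
def cloud(p):
    v,u=np.mgrid[0:420,0:560].astype(float)
    w=world(p,u,v); w[p['depth']==0]=np.nan
    return w
E
python3 - <<'E'
from h import *
for n in ['scene','side']:
    p=shot(n,n+'0.png'); print(n,np.array(p['pose']).round(3).tolist())
    for t in ['block','block_face_left','block_face_right','fence','label_roll','timer','vial_3']:
        for r in eyes.look_for(t,p)[:2]: print(t,np.round(r['location'],3),round(r['conf'],2))
print(bot.state())
E
```

```text
scene [[-0.626, -0.343, 0.7, -0.037], [-0.78, 0.263, -0.568, 0.424], [0.011, -0.902, -0.432, 0.45], [0.0, 0.0, 0.0, 1.0]]
block [ 0.546 -0.124  0.045] 0.59
block_face_left [ 0.55  -0.119  0.044] 0.98
block_face_right [ 0.546 -0.118  0.048] 0.88
fence [ 0.742 -0.118  0.026] 0.73
label_roll [0.693 0.082 0.017] 0.79
timer [ 0.587 -0.319  0.014] 0.63
vial_3 [0.607 0.078 0.024] 0.55
side [[-0.876, -0.338, 0.343, 0.349], [-0.481, 0.582, -0.656, 0.468], [0.022, -0.74, -0.672, 0.618], [0.0, 0.0, 0.0, 1.0]]
block [ 0.557 -0.124  0.047] 0.7
block_face_left [ 0.564 -0.126  0.049] 0.93
block_face_right [ 0.559 -0.126  0.052] 0.86
fence [ 0.746 -0.108  0.036] 0.86
label_roll [0.705 0.077 0.024] 0.59
{'t': 0.8, 'q': array([ 1.63705555e+00,  3.58542017e-01,  1.18963151e-02, -3.41034623e-05,
       -1.22411042e+00, -2.88082658e-01]), 'joint_velocities': array([ 0.00014461, -0.00122859, -0.0005801 , -0.00044821,  0.0022953 ,
        0.00186784]), 'tau': array([-4.93472435e-04, -5.82279611e+01,  2.93286824e+01,  7.00242698e+00,
        1.25473205e-02, -2.92457685e-05]), 'eef_pos': array([0.14852   , 0.65842141, 0.25159101]), 'tool_rot': array([-3.14156322e+00,  4.21743563e-05, -2.21835018e-01]), 'contact_force': array([ 0.17419688,  0.45483631, -0.57434802]), 'torque': array([-0.03994517,  0.0610026 , -0.02322075]), 'gripper_force': 0.0, 'gripper_width': 1.0041022653994445}
```

```bash
cat >> h.py <<'E'
def inpoly(w,x,y,z):
    return (w[...,0]>x[0])&(w[...,0]<x[1])&(w[...,1]>y[0])&(w[...,1]<y[1])&(w[...,2]>z[0])&(w[...,2]<z[1])
def block(p,c=None):
    """block pose from the top-face points and blue line: x,y,yaw"""
    w=cloud(p); m=inpoly(w,(.40,.80),(-.30,.04),(.044,.058))
    n,l,s,_=cv2.connectedComponentsWithStats(m.astype(np.uint8))
    m=l==1+np.argmax(s[1:,4]); P=w[m][:,:2].astype(np.float32)
    r=cv2.minAreaRect(P); hsv=cv2.cvtColor(p['image'],cv2.COLOR_BGR2HSV)
    c=np.array(r[0]); bl=m|cv2.dilate(m.astype(np.uint8),np.ones((5,5))).astype(bool)
    bl&=(hsv[...,0]>95)&(hsv[...,0]<130)&(hsv[...,1]>110)&(w[...,2]>.042)
    B=np.nanmean(w[bl][:,:2],0); d=B-c
    cand=np.deg2rad(r[2])+np.arange(4)*np.pi/2
    a=cand[np.argmax(np.cos(cand-np.arctan2(d[1],d[0])))]
    print('rect',np.round(r[0],4),np.round(r[1],4),round(r[2],2),'z',np.median(w[m][:,2]).round(4),'blue',B.round(4),bl.sum(),'yaw',((a+np.pi)%(2*np.pi)-np.pi).round(4))
    return c,a
E
python3 - <<'E'
from h import *
for n in ['scene','side']:
    p=shot(n); block(p)
    w=cloud(p); m=inpoly(w,(.64,.85),(-.32,.08),(.034,.042))
    P=w[m]; 
    if len(P): r=cv2.minAreaRect(P[:,:2].astype(np.float32)); print('fence',r,len(P)); print(cv2.boxPoints(r).round(4).tolist())
    hsv=cv2.cvtColor(p['image'],cv2.COLOR_BGR2HSV); y=(hsv[...,0]>18)&(hsv[...,0]<36)&(hsv[...,1]>120)&m
    k,l,s,c=cv2.connectedComponentsWithStats(y.astype(np.uint8))
    for i in range(1,k):
        if s[i,4]>20: print('yel',w[l==i].mean(0).round(4),s[i,4])
E
```

```text
rect [ 0.5656 -0.1498] [0.0907 0.1243] 26.36 z 0.0497 blue [ 0.6013 -0.1293] 77 yaw 0.46
fence ((0.7937416434288025, -0.137994647026062), (0.2780832350254059, 0.11732492595911026), 84.13237762451172) 747
[[0.7211999893188477, -0.2703000009059906], [0.8378999829292297, -0.2822999954223633], [0.8662999868392944, -0.00570000009611249], [0.7495999932289124, 0.006300000008195639]]
yel [ 0.7558 -0.0384  0.0386] 31
rect [ 0.5658 -0.1506] [0.0904 0.1258] 26.18 z 0.0485 blue [ 0.6006 -0.13  ] 120 yaw 0.457
fence ((0.7946038246154785, -0.13909505307674408), (0.27898576855659485, 0.12044030427932739), 83.69764709472656) 829
[[0.7193999886512756, -0.2711000144481659], [0.8391000032424927, -0.28439998626708984], [0.8697999715805054, -0.0071000000461936], [0.7501000165939331, 0.006200000178068876]]
yel [ 0.7349 -0.2285  0.0371] 33
yel [ 0.7572 -0.0402  0.0373] 50
```

View pics/scene0.png

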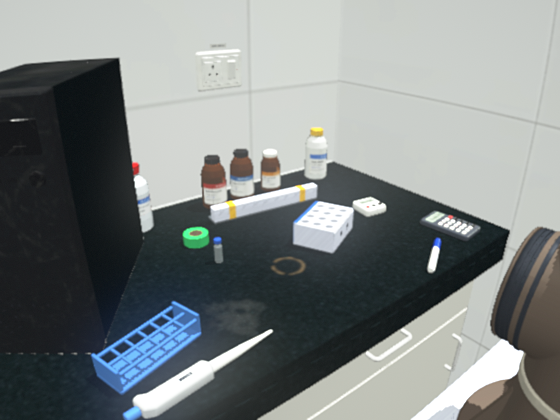

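View pics/side0.png

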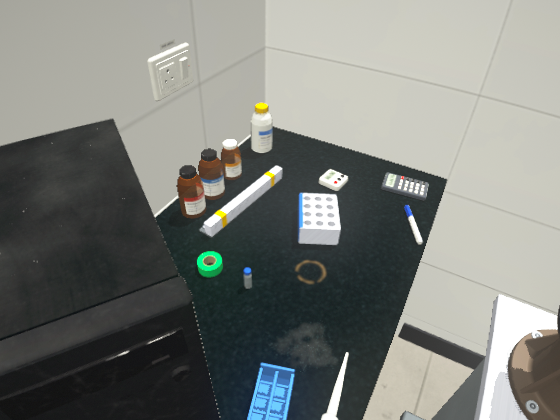

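```bash
cat >> h.py <<'E'
from scipy.spatial.transform import Rotation as Ro
def plan(wps,nr):
    """wps: [x,y,z,yaw] world; nr rows for each; prints rows"""
    s=bot.state(); p=np.array(s['eef_pos']); yaw=s['tool_rot'][2]; T=[];W=[]
    for wp,n in zip(wps,nr):
        dp=(np.array(wp[:3])-p)/n; dy=(wp[3]-yaw)
        dy=dy/n
        for i in range(n):
            a=yaw+i*dy; R=np.array([[np.cos(a),np.sin(a),0],[np.sin(a),-np.cos(a),0],[0,0,-1]])
            T.append((R.T@dp*100).round(2).tolist()); W.append([0,0,round(-dy,3)])
        p=np.array(wp[:3]);yaw=wp[3]
    print('translation',str(T).replace(' ',''));print('twist',str(W).replace(' ',''),len(T))
E
python3 - <<'E'
from h import *
plan([(0.10,0.42,0.45,-0.222)],[10])
E
```

```text
translation [[0.05,2.43,-1.98],[0.05,2.43,-1.98],[0.05,2.43,-1.98],[0.05,2.43,-1.98],[0.05,2.43,-1.98],[0.05,2.43,-1.98],[0.05,2.43,-1.98],[0.05,2.43,-1.98],[0.05,2.43,-1.98],[0.05,2.43,-1.98]]
twist [[0,0,np.float64(0.0)],[0,0,np.float64(0.0)],[0,0,np.float64(0.0)],[0,0,np.float64(0.0)],[0,0,np.float64(0.0)],[0,0,np.float64(0.0)],[0,0,np.float64(0.0)],[0,0,np.float64(0.0)],[0,0,np.float64(0.0)],[0,0,np.float64(0.0)]] 10
```

>>> arm_command(gripper=[0.3,0.3,0.3,0.3,0.3,0.3,0.3,0.3,0.3,0.3], translation=[[0,2.4,-2],[0,2.4,-2],[0,2.4,-2],[0,2.4,-2],[0,2.4,-2],[0,2.4,-2],[0,2.4,-2],[0,2.4,-2],[0,2.4,-2],[0,2.4,-2]], twist=[[0,0,0],[0,0,0],[0,0,0],[0,0,0],[0,0,0],[0,0,0],[0,0,0],[0,0,0],[0,0,0],[0,0,0]])

```text
t: 1.9
eef_pos: [0.0956, 0.4231, 0.4525]
tool_rot: [-3.141, 0.0, -0.222]
contact_force: [-0.9, 0.7, 0.4]
gripper_width: 0.7
gripper_force: 0.0
```

>>> arm_command(gripper=[0.3,0.3,0.3,0.3,0.3,0.3,0.3,0.3,0.3,0.3,0.3,0.3,0.3,0.3,0.3,0.3,0.3,0.3,0.3,0.3], translation=[[3.57,0.15,0],[3.57,0.15,0],[3.57,0.15,0],[3.57,0.15,0],[3.57,0.15,0],[3.57,0.15,0],[3.57,0.15,0],[3.57,0.15,0],[3.57,0.15,0],[3.57,0.15,0],[3.57,0.15,0],[3.57,0.15,0],[3.57,0.15,0],[3.57,0.15,0],[3.57,0.15,0],[3.57,0.15,0],[3.57,0.15,0],[3.57,0.15,0],[3.57,0.15,0],[3.57,0.15,0]], twist=[[0,0,0.082],[0,0,0.082],[0,0,0.082],[0,0,0.082],[0,0,0.082],[0,0,0.082],[0,0,0.082],[0,0,0.082],[0,0,0.082],[0,0,0.082],[0,0,0.082],[0,0,0.082],[0,0,0.082],[0,0,0.082],[0,0,0.082],[0,0,0.082],[0,0,0.082],[0,0,0.082],[0,0,0.082],[0,0,0.082]])

```text
t: 3.9
eef_pos: [0.4164, -0.1277, 0.4517]
tool_rot: [-3.141, 0.0, -1.865]
contact_force: [-0.5, 0.2, 0.2]
gripper_width: 0.702
gripper_force: 0.0
```

Run:
```python
from h import *
plan([(0.487,-0.188,0.30,-2.684),(0.487,-0.188,0.034,-2.684)],[9,10])
```

```text
translation [[0.41,-0.95,1.69],[0.33,-0.98,1.69],[0.24,-1.0,1.69],[0.14,-1.02,1.69],[0.05,-1.03,1.69],[-0.04,-1.03,1.69],[-0.14,-1.02,1.69],[-0.23,-1.01,1.69],[-0.32,-0.98,1.69],[0.0,0.0,2.66],[0.0,0.0,2.66],[0.0,0.0,2.66],[0.0,0.0,2.66],[0.0,0.0,2.66],[0.0,0.0,2.66],[0.0,0.0,2.66],[0.0,0.0,2.66],[0.0,0.0,2.66],[0.0,0.0,2.66]]
twist [[0,0,np.float64(0.091)],[0,0,np.float64(0.091)],[0,0,np.float64(0.091)],[0,0,np.float64(0.091)],[0,0,np.float64(0.091)],[0,0,np.float64(0.091)],[0,0,np.float64(0.091)],[0,0,np.float64(0.091)],[0,0,np.float64(0.091)],[0,0,-0.0],[0,0,-0.0],[0,0,-0.0],[0,0,-0.0],[0,0,-0.0],[0,0,-0.0],[0,0,-0.0],[0,0,-0.0],[0,0,-0.0],[0,0,-0.0]] 19
```

>>> arm_command(gripper=[0.3,0.3,0.3,0.3,0.3,0.3,0.3,0.3,0.3,0.3,0.3,0.3,0.3,0.3,0.3,0.3,0.3,0.3,0.3,0.3], translation=[[0.4,-0.95,1.7],[0.33,-0.98,1.7],[0.24,-1,1.7],[0.14,-1,1.7],[0.05,-1,1.7],[-0.05,-1,1.7],[-0.14,-1,1.7],[-0.23,-1,1.7],[-0.3,-1,1.7],[0,0,2.9],[0,0,2.9],[0,0,2.9],[0,0,2.9],[0,0,2.9],[0,0,2.9],[0,0,2.9],[0,0,2.9],[0,0,2],[0,0,1.2],[0,0,0]], twist=[[0,0,0.091],[0,0,0.091],[0,0,0.091],[0,0,0.091],[0,0,0.091],[0,0,0.091],[0,0,0.091],[0,0,0.091],[0,0,0.091],[0,0,0],[0,0,0],[0,0,0],[0,0,0],[0,0,0],[0,0,0],[0,0,0],[0,0,0],[0,0,0],[0,0,0],[0,0,0]])

```text
t: 5.9
eef_pos: [0.486, -0.1857, 0.0333]
tool_rot: [3.14, -0.002, -2.681]
contact_force: [0.3, 0.5, -0.0]
gripper_width: 0.699
gripper_force: 0.0
```

>>> arm_command(gripper=[0.3,0.3,0.3,0.3,0.3,0.3,0.3,0.3,0.3,0.3,0.3,0.3,0.3,0.3,0.3,0.3,0.3,0.3,0.3,0.3], translation=[[-0.5,0,0],[-0.6,0,0],[-0.6,0,0],[-0.6,0,0],[-0.5,0,0],[-0.3,0,0],[-0.3,0,0],[-0.3,0,0],[-0.3,0,0],[-0.35,0,0],[-0.35,0,0],[-0.35,0,0],[-0.35,0,0],[-0.35,0,0],[-0.35,0,0],[-0.35,0,0],[-0.35,0,0],[-0.35,0,0],[-0.35,0,0],[-0.2,0,0]], twist=[[0,0,0],[0,0,0],[0,0,0],[0,0,0],[0,0,0],[0,0,0],[0,0,0],[0,0,0],[0,0,0],[0,0,0],[0,0,0],[0,0,0],[0,0,0],[0,0,0],[0,0,0],[0,0,0],[0,0,0],[0,0,0],[0,0,0],[0,0,0]])

```text
t: 7.9
eef_pos: [0.554, -0.1519, 0.0343]
tool_rot: [3.14, -0.003, -2.681]
contact_force: [-6.1, -3.9, 3.6]
gripper_width: 0.703
gripper_force: 3.4
```

```bash
cat >> h.py <<'E'
F=np.array([.735,-.132]); fy=-.112
def rep(p):
    c,a=block(p); R=np.array([[np.cos(fy),np.sin(fy)],[-np.sin(fy),np.cos(fy)]])
    s=bot.state(); print('block in fence mm',(R@(c-F)*1000).round(1),'rel yaw',((a-fy+np.pi)%(2*np.pi)-np.pi).round(3),'tcp in fence',(R@(s['eef_pos'][:2]-F)*1000).round(1),'tool yaw rel',((s['tool_rot'][2]-fy)%(2*np.pi)-np.pi).round(3))
E
python3 - <<'E'
from h import *
for n in ['side','scene']: p=shot(n,n+'1.png'); rep(p)
print(bot.state()['eef_pos'],bot.state()['contact_force'])
E
```

```text
rect [ 0.6128 -0.1264] [0.0711 0.1227] 25.94 z 0.0486 blue [ 0.6412 -0.1111] 93 yaw 0.4527
block in fence mm [-122.    -8.1] rel yaw 0.565 tcp in fence [-177.3  -39.8] tool yaw rel 0.572
rect [ 0.5887 -0.1185] [0.1128 0.0899] 25.76 z 0.0498 blue [ 0.6289 -0.0907] 48 yaw 0.4496
block in fence mm [-146.9   -2.9] rel yaw 0.562 tcp in fence [-177.4  -39.8] tool yaw rel 0.572
[ 0.55428872 -0.15176955  0.03428196] [-5.37815234 -0.96048659  3.06008168]
```

View pics/side1.png

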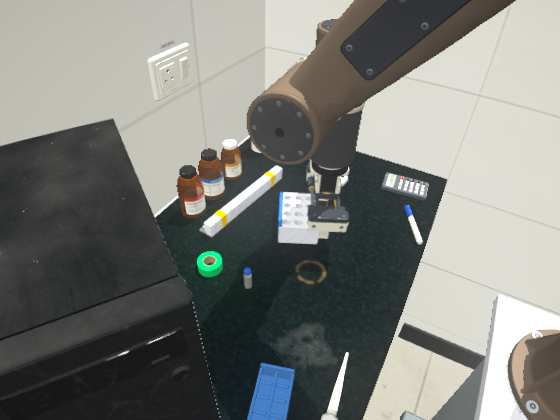

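>>> arm_command(gripper=[0.3,0.3,0.3,0.3,0.3,0.3,0.3,0.3,0.3,0.3,0.3,0.3,0.3,0.3,0.3,0.3,0.3,0.3,0.3], translation=[[-0.135,0.164,0],[-0.135,0.164,0],[-0.135,0.164,0],[-0.135,0.164,0],[-0.135,0.164,0],[-0.135,0.164,0],[-0.135,0.164,0],[-0.135,0.164,0],[-0.135,0.164,0],[-0.135,0.164,0],[-0.135,0.164,0],[-0.135,0.164,0],[-0.135,0.164,0],[-0.135,0.164,0],[-0.135,0.164,0],[-0.135,0.164,0],[-0.135,0.164,0],[-0.135,0.164,0],[-0.135,0.164,0]], twist=[[0,0,0.03],[0,0,0.03],[0,0,0.03],[0,0,0.03],[0,0,0.03],[0,0,0.03],[0,0,0.03],[0,0,0.03],[0,0,0.03],[0,0,0.03],[0,0,0.03],[0,0,0.03],[0,0,0.03],[0,0,0.03],[0,0,0.03],[0,0,0.03],[0,0,0.03],[0,0,0.03],[0,0,0.03]])

```text
t: 9.9
eef_pos: [0.5737, -0.1164, 0.0344]
tool_rot: [-3.141, -0.002, 3.031]
contact_force: [-4.4, 0.0, 3.5]
gripper_width: 0.705
gripper_force: 2.0
```

Run:
```python
from h import *
for n in ['side','scene']: p=shot(n,n+'2.png'); rep(p)
```

```text
rect [ 0.6554 -0.1288] [0.1228 0.0363] 86.37 z 0.0486 blue [ 0.6684 -0.1292] 70 yaw -0.0634
block in fence mm [-79.5  -5.7] rel yaw 0.049 tcp in fence [-161.8   -2.3] tool yaw rel -0.0
rect [ 0.585  -0.1147] [0.1073 0.0531] 86.33 z 0.0495 blue [nan nan] 0 yaw 1.5068
block in fence mm [-151.     0.5] rel yaw 1.619 tcp in fence [-161.8   -2.4] tool yaw rel 0.002h.py:29: RuntimeWarning: Mean of empty slice
  B=np.nanmean(w[bl][:,:2],0); d=B-c
```

View pics/side2.png

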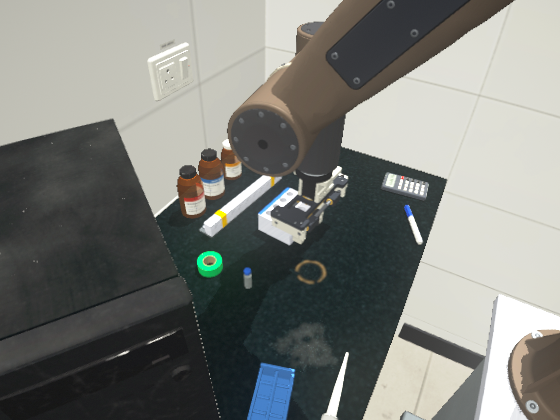

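>>> arm_command(gripper=[0.3,0.3,0.3,0.3,0.3,0.3,0.3,0.3,0.3,0.3,0.3,0.3,0.3,0.3,0.3,0.3,0.3,0.3,0.3,0.3], translation=[[-0.2,0,0],[-0.2,0,0],[-0.3,0,0],[-0.3,0,0],[-0.3,0,0],[-0.3,0,0],[-0.3,0,0],[-0.3,0,0],[-0.3,0,0],[-0.3,0,0],[-0.3,0,0],[-0.3,0,0],[-0.3,0,0],[-0.3,0,0],[-0.3,0,0],[-0.3,0,0],[-0.3,0,0],[-0.3,0,0],[-0.2,0,0],[0,0,0]], twist=[[0,0,0],[0,0,0],[0,0,0],[0,0,0],[0,0,0],[0,0,0],[0,0,0],[0,0,0],[0,0,0],[0,0,0],[0,0,0],[0,0,0],[0,0,0],[0,0,0],[0,0,0],[0,0,0],[0,0,0],[0,0,0],[0,0,0],[0,0,0]])

```text
t: 12.0
eef_pos: [0.6274, -0.1226, 0.0342]
tool_rot: [-3.141, -0.002, 3.033]
contact_force: [-4.8, -0.6, 2.6]
gripper_width: 0.701
gripper_force: 2.4
```

Run:
```python
from h import *
p=shot('side','side3.png'); rep(p)
w=cloud(p)
R=np.array([[np.cos(fy),np.sin(fy)],[-np.sin(fy),np.cos(fy)]])
q=(w[...,:2]-F)@R.T*1000
for nm,zl in [('blk',(.044,.054)),('fence',(.034,.042))]:
    m=(w[...,2]>zl[0])&(w[...,2]<zl[1])&(abs(q[...,1])<140)&(q[...,0]>-110)&(q[...,0]<50)
    for y in range(-135,136,15):
        a=q[m&(abs(q[...,1]-y)<7.5)][:,0]
        if len(a)>3: print(nm,y,len(a),a.min().round(1),a.max().round(1))
```

```text
rect [ 0.7126 -0.1358] [0.125  0.0343] 88.85 z 0.0487 blue [ 0.7223 -0.1359] 66 yaw -0.0202
block in fence mm [-21.9  -6.2] rel yaw 0.092 tcp in fence [-107.9   -2.6] tool yaw rel 0.003
blk -60 38 -34.2 -10.9
blk -45 25 -82.8 -9.7
blk -30 92 -109.8 -8.1
blk -15 32 -71.4 -10.5
blk 0 34 -35.1 -9.3
blk 15 17 -20.7 -9.9
blk 30 23 -20.3 -9.6
blk 45 41 -43.4 -9.4
blk 60 14 -44.6 -13.7
fence -135 5 15.1 21.7
fence -120 25 1.8 23.0
fence -105 27 2.4 23.0
fence -90 30 2.0 22.8
fence -75 34 0.4 23.4
fence -60 37 -29.2 22.2
fence -45 37 -21.6 22.4
fence -30 55 -103.6 22.7
fence -15 33 -19.4 22.7
fence 0 34 2.9 23.9
fence 15 35 1.8 23.0
fence 30 40 -19.6 23.9
fence 45 61 -91.4 22.5
fence 60 66 -97.3 24.6
fence 75 43 2.7 23.1
fence 90 41 1.3 23.3
fence 105 48 1.1 23.4
fence 120 46 1.8 23.0
fence 135 34 2.1 23.5
```

>>> arm_command(gripper=[0.3,0.3,0.3,0.3,0.3,0.3], translation=[[-0.2,0,0],[-0.2,0,0],[-0.2,0,0],[-0.2,0,0],[-0.1,0,0],[0,0,0]], twist=[[0,0,0],[0,0,0],[0,0,0],[0,0,0],[0,0,0],[0,0,0]])

```text
t: 12.65
eef_pos: [0.6365, -0.1234, 0.0342]
tool_rot: [-3.141, -0.002, 3.033]
contact_force: [-4.0, -0.7, 3.1]
gripper_width: 0.701
gripper_force: 2.4
```

>>> arm_command(gripper=[0.3,0.3], translation=[[-0.1,0,0],[0,0,0]], twist=[[0,0,0],[0,0,0]])

```text
t: 12.85
eef_pos: [0.6374, -0.1235, 0.0342]
tool_rot: [-3.141, -0.002, 3.033]
contact_force: [-4.2, 0.2, 2.9]
gripper_width: 0.698
gripper_force: 2.6
```

>>> arm_command(gripper=[0.3,0.3], translation=[[-0.05,0,0],[0,0,0]], twist=[[0,0,0],[0,0,0]])

```text
t: 13.05
eef_pos: [0.6378, -0.1236, 0.0343]
tool_rot: [-3.141, -0.002, 3.033]
contact_force: [-5.5, 0.4, 2.4]
gripper_width: 0.699
gripper_force: 2.8
```

Still free sliding; keep creeping until the force rises.

>>> arm_command(gripper=[0.3,0.3], translation=[[-0.1,0,0],[0,0,0]], twist=[[0,0,0],[0,0,0]])

```text
t: 13.25
eef_pos: [0.6381, -0.1236, 0.0342]
tool_rot: [-3.141, -0.003, 3.033]
contact_force: [-7.7, 1.5, 5.5]
gripper_width: 0.7
gripper_force: 3.9
```

>>> arm_command(gripper=[0.3,0.3], translation=[[-0.1,0,0],[0,0,0]], twist=[[0,0,0],[0,0,0]])

```text
t: 13.45
eef_pos: [0.6381, -0.1237, 0.0341]
tool_rot: [-3.141, -0.005, 3.032]
contact_force: [-12.3, 1.4, 8.1]
gripper_width: 0.707
gripper_force: 5.6
```

>>> arm_command(gripper=[0.3,0.3], translation=[[-0.1,0,0],[0,0,0]], twist=[[0,0,0],[0,0,0]])

```text
t: 13.65
eef_pos: [0.6381, -0.1237, 0.034]
tool_rot: [-3.141, -0.007, 3.032]
contact_force: [-13.6, 3.5, 10.0]
gripper_width: 0.703
gripper_force: 7.1
```

>>> arm_command(gripper=[0.3,0.3,0.3,0.3,0.3,0.3,0.3,0.3,0.3,0.3,0.3,0.3,0.3,0.3,0.3,0.3], translation=[[0.1,0,0],[0.2,0,0],[0.3,0,0],[0.5,0,0],[1,0,0],[1.5,0,0],[1.5,0,0],[1.5,0,0],[1.5,0,0],[1.5,0,-2],[1.5,0,-3],[1.5,0,-3],[1.5,0,-3],[0,0,-3],[0,0,-3],[0,0,0]], twist=[[0,0,0],[0,0,0],[0,0,0],[0,0,0],[0,0,0],[0,0,0],[0,0,0],[0,0,0],[0,0,0],[0,0,0],[0,0,0],[0,0,0],[0,0,0],[0,0,0],[0,0,0],[0,0,0]])

```text
t: 15.25
eef_pos: [0.5036, -0.1084, 0.2092]
tool_rot: [3.14, 0.008, 3.033]
contact_force: [-0.5, 0.0, -1.0]
gripper_width: 0.706
gripper_force: 0.0
```

Run:
```python
from h import *
for n in ['scene','side']:
    p=shot(n,n+'4.png'); rep(p)
    w=cloud(p); R=np.array([[np.cos(fy),np.sin(fy)],[-np.sin(fy),np.cos(fy)]]); q=(w[...,:2]-F)@R.T*1000
    m=(w[...,2]>.046)&(w[...,2]<.054)&(abs(q[...,1])<80)&(q[...,0]>-110)&(q[...,0]<20)
    print([(y,q[m&(abs(q[...,1]-y)<5)][:,0].max().round(1)) for y in range(-55,56,10)])
    for t in ['timer','label_roll','vial_3']:
        for r in eyes.look_for(t,p)[:1]: print(t,np.round(r['location'],3),round(r['conf'],2))
im=cv2.imread('pics/side4.png')[150:290,180:360]; cv2.imwrite('pics/c4.png',cv2.resize(im,None,fx=4,fy=4,interpolation=cv2.INTER_CUBIC))
```

```text
rect [ 0.6924 -0.1325] [0.1231 0.0929] 84.0 z 0.0498 blue [ 0.735  -0.1375] 45 yaw -0.1048
block in fence mm [-42.2  -5.2] rel yaw 0.007 tcp in fence [-233.7   -2.4] tool yaw rel 0.003
[(-55, np.float64(4.6)), (-45, np.float64(3.3)), (-35, np.float64(4.0)), (-25, np.float64(3.5)), (-15, np.float64(2.9)), (-5, np.float64(1.6)), (5, np.float64(3.0)), (15, np.float64(3.6)), (25, np.float64(0.0)), (35, np.float64(2.8)), (45, np.float64(3.9)), (55, np.float64(1.3))]
timer [ 0.588 -0.319  0.018] 0.86
label_roll [0.696 0.08  0.021] 0.71
vial_3 [0.61  0.077 0.025] 0.59
rect [ 0.6911 -0.1341] [0.1231 0.0921] 83.7 z 0.0484 blue [ 0.7328 -0.1351] 55 yaw -0.11
block in fence mm [-43.4  -7. ] rel yaw 0.002 tcp in fence [-235.2   -2.8] tool yaw rel 0.003
[(-55, np.float64(2.8)), (-45, np.float64(-0.0)), (-35, np.float64(0.0)), (-25, np.float64(0.9)), (-15, np.float64(0.1)), (-5, np.float64(0.8)), (5, np.float64(-0.1)), (15, np.float64(1.1)), (25, np.float64(1.3)), (35, np.float64(0.3)), (45, np.float64(-0.5)), (55, np.float64(0.7))]
label_roll [0.701 0.078 0.024] 0.73
```

View pics/c4.png

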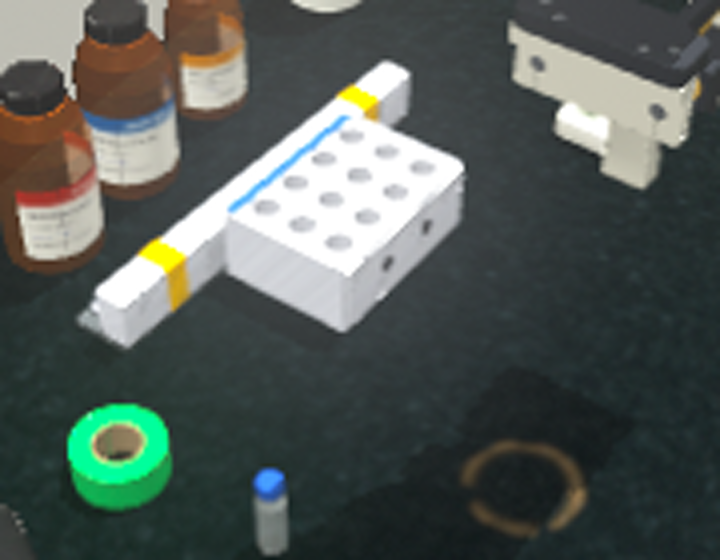

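The crop shows the block (around 340,220) flush on the fence between the yellow bands at (360,102) and (165,265). The roll and vial are where they were and the gripper is clear.

```bash
python3 -c "
from rig import workorder; print(workorder.job_done())"
```

```text
the job is handed in; nothing more can be done
None
```

I handed the job in at about 15 s. By camera, the block's blue face is flush on the fence, square to within about 0.01 rad and about 6 mm off the fence's middle; the roll, timer and vial have not moved. No verdict was returned.

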